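Find the proud rail cap with a straightedge and press it flush

TASK

One of the three screw-hole caps on the guide rail was not driven home and would tear the carriage's seals. Lay the straightedge gently lengthwise along the rail, centred on the middle cap, let go, and with a light touch press its left end and then its right end down onto the rail to feel from the rocking which cap is proud. Then push firmly on the straightedge right above that cap (about 20 N drives it; never push harder than 25 N) until the bar lies flat on the rail, press the left and then the right end once more to be sure it no longer rocks, and leave it lying there; keep the fingers off the rail itself and the other tools where they are.

Things in the scene. Friction and masses are not known exactly. Their poses are not given: they have to be found in the camera images.
- rail_mid (a point): Middle of the working stretch of a steel guide rail, on its flat top face, 44 mm above the bench, in the centre of the middle cap's hole. The face is 34 mm wide and runs along this point's y axis (y to the left as the robot sees it, x across the rail, z up), free and straight from y = -165 to +150 mm. Three black round plastic caps, 14 mm across, close its screw holes, at y = -70, 0 and +70 mm.
- cap_hole_left (a point): Where the left cap's hole is, on the rail face at y = +70 mm. The point marks the hole in the face, not the height of the cap. Two of the three caps are flush; the third, a different one each time, stands 2 to 4.5 mm proud. Tight push fit: light touches do not move it, a steady push of about 20 N on it drives it down slowly, it stays where it is pushed.
- cap_hole_right (a point): Where the right cap's hole is, on the rail face at y = -70 mm (the hole, not the height of the cap).
- rail_unit: The rail on its aluminium base plate (110 mm wide, from y = -185 to +255 mm), fixed to the bench; origin on the bench under rail_mid, y along the rail. At the left end a carriage is parked (from y = +155 mm, 80 mm wide, 19 mm higher than the rail face), at the right end stands a stop 5 mm above the face (from y = -171 mm).
- bar_mid (a point): Centre of a loose alloy straightedge of I-shaped section (270 mm long, 24 wide, 20 high, 0.14 to 0.20 kg, stiff), half-way up. Length along its y, width x, z up; both ends alike, so it may lie either way round. It starts across a foam block (60x130x45 mm, fixed) at the robot's right, underside 45 mm above the bench, pointing roughly away from the robot.
- bar_end_a (a point): Middle of the lower edge of one end of the straightedge, 135 mm from its middle along the bar's +y. On the rail face when that end is down. On the rail the bar rocks on the proud cap like a see-saw, its pivot above the cap; pushed down within 12 mm of its raised end it tips under 1 N if the middle cap is proud, but only under 3 to 6 N if an outer cap is.
- bar_end_b (a point): The same at the other end, 135 mm from the middle along the bar's -y.
- bar: The straightedge; origin in the middle of its underside, length along y.
- caliper: digital caliper, 202x69x14 mm, lying on the bench near the robot; leave alone
- hex_key: small hex key, 82x30x6 mm, on the bench near the robot; leave alone
- screwdriver: screwdriver with red handle, 188x26x24 mm, on the bench; leave alone
- tape_roll: roll of tape, 100 mm across, 25 mm high, on the bench at the right; leave alone

How it is judged (in metres and radians):
On the way, in this order (a step that is already met when the one before it is completed fails the run):
1. The straightedge lies lengthwise on the rail, centred on the middle cap, and is let go (angle between the y axis of bar_mid and the y axis of rail_mid, either way round below 0.08 rad and x of bar_mid in the frame of rail_mid between -0.008 and 0.008 m and y of bar_mid in the frame of rail_mid between -0.015 and 0.015 m and z of bar_mid in the frame of rail_mid between 0.008 and 0.03 m and angle between bar_mid's own z axis and vertical below 0.16 rad and contact force between the fingers and bar below 0.1 N), for 0.2 s.
2. Its left end is pressed down onto the rail while the right end stands up (angle between the y axis of bar_mid and the y axis of rail_mid, either way round below 0.08 rad and x of bar_mid in the frame of rail_mid between -0.008 and 0.008 m and y of bar_mid in the frame of rail_mid between -0.015 and 0.015 m and z of bar_mid in the frame of rail_mid between 0.008 and 0.03 m and angle between bar_mid's own z axis and vertical below 0.16 rad and y of the grasp point in the frame of rail_mid above 0.1 m and contact force between the fingers and bar above 1.5 N and ((y of bar_end_a in the frame of rail_mid above 0.05 m and z of bar_end_a in the frame of rail_mid below 0.0015 m) or (y of bar_end_b in the frame of rail_mid above 0.05 m and z of bar_end_b in the frame of rail_mid below 0.0015 m)) and ((z of bar_end_a in the frame of rail_mid below 0.0015 m and z of bar_end_b in the frame of rail_mid above 0.002 m) or (z of bar_end_b in the frame of rail_mid below 0.0015 m and z of bar_end_a in the frame of rail_mid above 0.002 m))), for 0.1 s.
3. Its right end is pressed down onto the rail while the left end stands up (angle between the y axis of bar_mid and the y axis of rail_mid, either way round below 0.08 rad and x of bar_mid in the frame of rail_mid between -0.008 and 0.008 m and y of bar_mid in the frame of rail_mid between -0.015 and 0.015 m and z of bar_mid in the frame of rail_mid between 0.008 and 0.03 m and angle between bar_mid's own z axis and vertical below 0.16 rad and y of the grasp point in the frame of rail_mid below -0.1 m and contact force between the fingers and bar above 1.5 N and ((y of bar_end_a in the frame of rail_mid below -0.05 m and z of bar_end_a in the frame of rail_mid below 0.0015 m) or (y of bar_end_b in the frame of rail_mid below -0.05 m and z of bar_end_b in the frame of rail_mid below 0.0015 m)) and ((z of bar_end_a in the frame of rail_mid below 0.0015 m and z of bar_end_b in the frame of rail_mid above 0.002 m) or (z of bar_end_b in the frame of rail_mid below 0.0015 m and z of bar_end_a in the frame of rail_mid above 0.002 m))), for 0.1 s.
4. The proud cap is pressed home: the straightedge lies flat with both ends on the rail (angle between the y axis of bar_mid and the y axis of rail_mid, either way round below 0.08 rad and x of bar_mid in the frame of rail_mid between -0.008 and 0.008 m and y of bar_mid in the frame of rail_mid between -0.015 and 0.015 m and z of bar_mid in the frame of rail_mid between 0.008 and 0.03 m and angle between bar_mid's own z axis and vertical below 0.16 rad and z of each of bar_end_a, bar_end_b in the frame of rail_mid below 0.0015 m), for 0.1 s.
5. The left end is pressed again and the bar does not rock (neither end rises 2.8 mm) (angle between the y axis of bar_mid and the y axis of rail_mid, either way round below 0.08 rad and x of bar_mid in the frame of rail_mid between -0.008 and 0.008 m and y of bar_mid in the frame of rail_mid between -0.015 and 0.015 m and z of bar_mid in the frame of rail_mid between 0.008 and 0.03 m and angle between bar_mid's own z axis and vertical below 0.16 rad and y of the grasp point in the frame of rail_mid above 0.1 m and contact force between the fingers and bar above 1.5 N and z of each of bar_end_a, bar_end_b in the frame of rail_mid below 0.0028 m), for 0.1 s.
6. The right end is pressed again and the bar does not rock (neither end rises 2.8 mm) (angle between the y axis of bar_mid and the y axis of rail_mid, either way round below 0.08 rad and x of bar_mid in the frame of rail_mid between -0.008 and 0.008 m and y of bar_mid in the frame of rail_mid between -0.015 and 0.015 m and z of bar_mid in the frame of rail_mid between 0.008 and 0.03 m and angle between bar_mid's own z axis and vertical below 0.16 rad and y of the grasp point in the frame of rail_mid below -0.1 m and contact force between the fingers and bar above 1.5 N and z of each of bar_end_a, bar_end_b in the frame of rail_mid below 0.0028 m), for 0.1 s.
At the end, for the whole second after the job is handed in: The straightedge lies free and still lengthwise on the rail, within 15 mm of centred along it and 8 mm across it, aligned within 0.08 rad, with both ends of its underside less than 1.5 mm above the rail face (all of step 4 and contact force between the fingers and bar below 0.1 N and linear speed of bar below 0.01 m/s); the robot touches nothing.
It fails at once if the straightedge was pushed harder than 28 N while lying on the rail ((angle between the y axis of bar_mid and the y axis of rail_mid, either way round below 0.08 rad and x of bar_mid in the frame of rail_mid between -0.008 and 0.008 m and y of bar_mid in the frame of rail_mid between -0.015 and 0.015 m and z of bar_mid in the frame of rail_mid between 0.008 and 0.03 m and angle between bar_mid's own z axis and vertical below 0.16 rad) and z of the grasp point in the frame of bar above 0.034 m and contact force between the fingers and bar above 28 N).
It fails at once if the straightedge was borne on the rail face with more than 20 N while one end stood up (not a light touch, or pushed hard in the wrong place) ((angle between the y axis of bar_mid and the y axis of rail_mid, either way round below 0.08 rad and x of bar_mid in the frame of rail_mid between -0.008 and 0.008 m and y of bar_mid in the frame of rail_mid between -0.015 and 0.015 m and z of bar_mid in the frame of rail_mid between 0.008 and 0.03 m and angle between bar_mid's own z axis and vertical below 0.16 rad) and ((z of bar_end_a in the frame of rail_mid below 0.0015 m and z of bar_end_b in the frame of rail_mid above 0.002 m) or (z of bar_end_b in the frame of rail_mid below 0.0015 m and z of bar_end_a in the frame of rail_mid above 0.002 m)) and contact force between bar and rail_unit above 20 N).
It fails at once if the robot's hand struck the rail unit with more than 10 N (contact force between the fingers and rail_unit above 10 N).
It fails at once if a bystander was moved more than 20 mm (distance of any of caliper, hex_key, screwdriver, tape_roll from where it was at the start of the episode above 0.02 m).
It also fails if it takes over 70 s, if anything falls off the work surface, if the arm or the gripper's body presses on something with over 40 N, if the wrist force passes 120 N, or if a joint passes its speed limit or range.

ROBOT

A 6-joint arm with a two-finger parallel gripper is mounted at the origin on the work surface; the furniture and walls round the work are solid. World frame = base frame: x ahead of the robot, y to its left, z up, the work surface at z = 0. Lengths are in mm, angles in degrees, forces in N, time in s.
With the tool pointing down it reaches from about 350 to 850 mm from the base axis. Payload 8.1 kg.
Tool frame: the origin (TCP) lies at the very end of the fingers, on their centre line; the grasp point (between the pads) lies 19 mm behind it; z points along the fingers, y is the line along which they close (so a half turn about z gives the same grasp; the last joint's range is limited). The gripper opens to 85 mm and grips with 20 to 120 N. Pads are 22 mm wide; open, the fingers measure 114 mm over their backs; the gripper's body (76 mm by 85 mm) begins 54 mm behind the grasp point. The pads swing forward as they close: fully open they stand 13 mm farther back than shut.
Start: joints at [69.706, 7.471, 85.268, -0, 87.261, -4.893], TCP at [159.323, 578.465, 231.292] pointing down, gripper open.
Joint ranges: [-169.43, 169.43], [-51.17, 129.36], [1.28, 143.12], [-76.62, 256.62], [0, 156.53], [-152.29, 152.29]. Speed limits (degrees/s): [136.94, 136.94, 159.86, 180, 180, 180].

INTERFACE

Orientations are given as [roll, pitch, yaw] about the fixed x, y, z axes, in that order (R = Rz(yaw) Ry(pitch) Rx(roll)).
In Python, from bench import sense, eyes, job, models gives the robot as it stands. The module is installed in compiled form; this text tells all that it offers.
- The arm moves only by the tool apply_moves, never from a script. Its argument "rows" is a list of rows, each a list of 6 numbers: the shift along the tool's x, y, z in mm, then the turn, a rotation vector about the tool's x, y, z in rad. In form: [[dx, dy, dz, rx, ry, rz], ...]. A call has exactly 5 rows; each row shifts and turns the commanded pose from where the row before left it, along the tool's axes as they then stand; what a row does not reach is not made up. A row lasts 1/8 s, in which the tool goes at most 62.5 mm and 10.7 degrees, less where a joint would pass 70% of its speed; a pose out of reach is approached as far as the arm can. A call is refused whole if a number of a shift passes 62.5 or a number of a turn 0.188, either way. A call with a gripper value outside its range is refused whole. "fingers" is the finger opening in mm, from 0 to 85.4, set as the call begins (left out, the last holds). The fingers move at their own pace and stop on an object; "grip_force" is the grip in N (left out, the last holds). Time passes only in rows, so rows that do not move let the fingers close, or fill a call up. It gives the time, the measured TCP pose, the force, the opening and the grip force at its end, in the units of the state.
- sense(): the state, without advancing time (a new reading comes with each control period).
- eyes.snapshot(name): name is "side" or "top"; returns (picture, depth): 480x640x3 uint8, red, green, blue; 480x640 float32, mm along the optical axis (not along the pixel's ray), 0 where there is no reading.
- eyes.get_calibration(name): a dict with "intrinsics" (3x3 intrinsics, pixels), "D" ([k1, k2, p1, p2, k3] as OpenCV has them; the pictures are not rectified), "R" (3x3) and "t" (3): a world point X has camera coordinates R X + t. Camera axes: x right, y down, z forward; pixel columns grow to the right and rows downward; lengths in mm; the calibration is good to about 2 mm. A picture is of the moment at which its call begins. get_calibration takes no time and is no camera call.
- job.hand_in(): hands the job in; it is judged then, once.
Trained networks look in the newest picture that a camera, given by its name, has taken for a name from the list of things; names that differ only in an ending like _2 or _b are one class to them, and where a whole thing is asked for, a point or a joint stands for the part that bears it (a point fixed in the world has none). Each returns a list of dicts, best first, with "confidence" (0 to 1); they miss things now and then, are a little off and sometimes report something else, mostly with a low value. They report only what shows in the picture. A call takes as long as a camera call.
- models.boxes_of(name, camera): "xyz" ([x, y, z] in mm, in world coordinates, good to about 4 mm: the middle of the surface that is visible of it).
- models.cut_out(name, camera): "pixels" (480x640 bool, what is visible of it).
- models.place_of(name, camera): "xyz" ([x, y, z] in mm, in world coordinates, good to about 4 mm: a listed point, or the origin of a listed thing).
The state is a dict: "time": time; "joint_pos": joint angles; "qd": joint speeds; "joint_efforts": joint torques, N m; "tool_pos": TCP position; "tcp_rot": TCP orientation; "ft_force": force on the tool from outside, world axes, zero at the start; "wrist_torque": the same for the moment, N m; "finger_gap": finger opening in mm; "grip_force": force on a finger pad.
Only numpy, scipy, OpenCV 4.12 (cv2) and the standard library are available. Lean on these libraries where they do the work, as an engineer would, in place of code of your own. Each camera call takes 0.05 s, during which the arm holds its last target. There are 200 camera calls.

## Working session

There is one attempt and no reset: what is moved stays moved. The work goes in short steps, Python scripts to look and compute and a tool call to move; the robot and the scene stay as the last step left them, time stands still between calls to the robot, and variables do not carry over. Pictures are saved under pics/ and viewed, at most 10 in all, crops included, and the job is handed in when it is done.

Besides the shell and the picture viewer there is one more tool, called as name(argument=value, ...), one argument or row to a line, values as JSON. apply_moves: Moves the arm, as the interface text tells. Its arguments: {"type":"object","properties":{"rows":{"type":"array"},"fingers":{"type":"number"},"grip_force":{"type":"number"}},"required":["rows"]}

```bash
mkdir -p pics; cat > h.py <<'E'
import numpy as np, cv2
from bench import sense, eyes, job, models
def snap(n,f=None):
    p,d=eyes.snapshot(n)
    if f: cv2.imwrite('pics/'+f,p[:,:,::-1])
    return p,d
def pix2w(n,uv,d):
    c=eyes.get_calibration(n); uv=np.atleast_2d(np.float64(uv))
    r=cv2.undistortPoints(uv[:,None],np.array(c['intrinsics'],float),np.array(c['D'],float))[:,0]
    X=np.c_[r,np.ones(len(r))]*np.reshape(d,(-1,1))
    return (X-np.array(c['t']))@np.array(c['R'])
def pix_at_z(n,uv,z):
    c=eyes.get_calibration(n);R=np.array(c['R']);C=-R.T@np.array(c['t'])
    v=pix2w(n,uv,np.ones(len(np.atleast_2d(uv))))-C
    return C+v*((z-C[2])/v[:,2:3])
def w2pix(n,X):
    c=eyes.get_calibration(n)
    return cv2.projectPoints(np.float64(X).reshape(-1,1,3),cv2.Rodrigues(np.array(c['R']))[0],np.array(c['t'],float),np.array(c['intrinsics'],float),np.array(c['D'],float))[0][:,0]
E
python3 - <<'E'
from h import *
s=sense(); print({k:np.round(v,2) for k,v in s.items()})
for n in('top','side'):
    snap(n,n+'0.png'); c=eyes.get_calibration(n); print(n,-np.array(c['R']).T@c['t'],np.round(c['R'],2).tolist())
    for o in('rail_mid','cap_hole_left','cap_hole_right','bar_mid','bar_end_a','bar','rail_unit'):
        print(o,[(np.round(x['xyz'],1).tolist(),round(x['confidence'],2)) for x in models.place_of(o,n)[:3]])
E
```

```text
{'time': np.float64(0.0), 'joint_pos': array([69.7 ,  7.51, 85.33, -0.  , 87.26, -4.89]), 'qd': array([ 0.07, -0.01, -0.16,  0.02,  0.05,  0.07]), 'joint_efforts': array([-0.000e+00, -5.694e+01, -5.005e+01, -0.000e+00,  2.000e-02,
       -0.000e+00]), 'tool_pos': array([159.15, 577.93, 230.23]), 'tcp_rot': array([-1.7989e+02, -1.0000e-02,  1.6460e+02]), 'ft_force': array([-0.05,  0.31, -0.25]), 'wrist_torque': array([ 0.02, -0.07,  0.04]), 'grip_force': np.float64(0.0), 'finger_gap': np.float64(85.46)}
top [ 407.9709969  -119.21636907 1239.42941089] [[-0.0, -1.0, -0.03], [-1.0, 0.0, -0.07], [0.07, 0.03, -1.0]]
rail_mid [([576.7, 54.6, 42.1], 0.76), ([464.1, -330.7, 45.4], 0.47), ([392.9, 29.8, -6.1], 0.28)]
cap_hole_left [([568.6, 124.1, 43.6], 0.72)]
cap_hole_right [([586.8, -15.0, 42.8], 0.83)]
bar_mid [([458.8, -330.3, 54.3], 0.84), ([580.4, 53.1, 0.9], 0.4), ([701.9, -418.3, 3.0], 0.19)]
bar_end_a [([593.2, -356.5, 45.8], 0.89), ([327.1, -310.3, 45.1], 0.65)]
bar [([465.0, -331.4, 47.4], 0.88)]
rail_unit [([576.2, 54.3, -0.6], 0.68)]
side [496.45399058 622.43452617 746.12984293] [[-1.0, 0.02, -0.01], [0.02, 0.68, -0.73], [-0.01, -0.73, -0.68]]
rail_mid [([573.8, 58.9, 42.5], 0.67)]
cap_hole_left [([570.6, 121.7, 46.8], 0.78), ([331.4, -309.5, 48.1], 0.22)]
cap_hole_right [([588.1, -10.9, 41.2], 0.64)]
bar_mid [([460.8, -333.4, 59.0], 0.66), ([357.8, 221.6, 1.5], 0.51), ([569.0, 55.9, -0.2], 0.27)]
bar_end_a [([332.6, -309.4, 48.6], 0.78), ([595.0, -350.5, 46.7], 0.6)]
bar [([461.8, -333.4, 49.4], 0.9)]
rail_unit [([572.1, 56.2, -2.1], 0.62)]
```

View pics/top0.png

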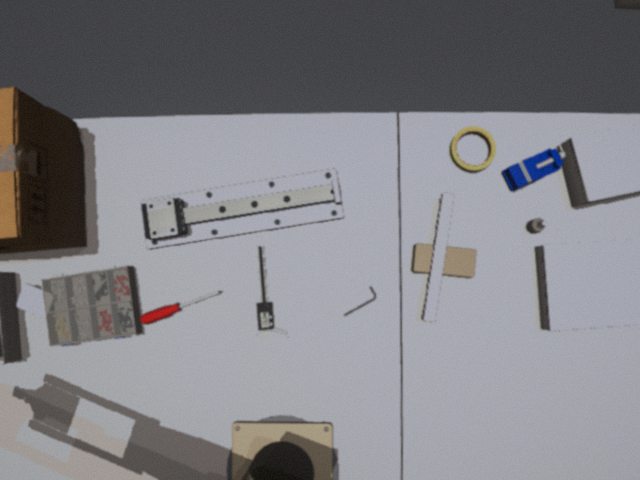

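View pics/side0.png

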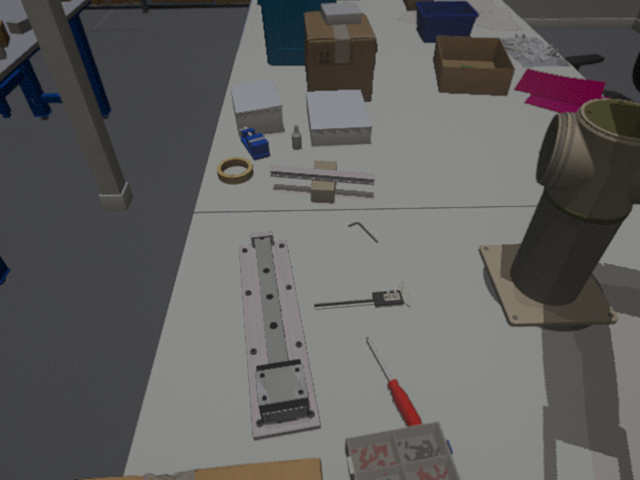

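```bash
python3 - <<'E'
from h import *
p,d=snap('top')
g=p.mean(2).astype(np.float32)
mods=[(568.6,124.1),(576.7,54.6),(586.8,-15.)]
C=[]
for m in mods:
    u,v=w2pix('top',[*m,44])[0]; u0,v0=int(round(u)),int(round(v)); 
    w=g[v0-7:v0+8,u0-7:u0+8]; k=np.clip(np.median(w)-20-w,0,None); yy,xx=np.mgrid[-7:8,-7:8]
    k[(xx**2+yy**2)>49]=0
    uv=[u0+(k*xx).sum()/k.sum(),v0+(k*yy).sum()/k.sum()]; C.append(pix_at_z('top',uv,44)[0]); print(m,(u,v),uv,C[-1])
C=np.array(C); print('dist',np.linalg.norm(C[0]-C[1]),np.linalg.norm(C[1]-C[2]),'ang',np.degrees(np.arctan2(*(C[0]-C[2])[1::-1])),C.mean(0))
m=models.cut_out('bar','top')[0]; M=m['pixels']; vu=np.argwhere(M)[:,::-1]; print(m['confidence'],M.sum())
(c,wh,a)=cv2.minAreaRect(vu.astype(np.float32)); W=pix_at_z('top',cv2.boxPoints((c,wh,a)),65); print(np.round(W,1))
P=pix_at_z('top',vu,65)[:,:2]; mu=P.mean(0); U,S,V=np.linalg.svd(P-mu,full_matrices=False); t=(P-mu)@V[0]; o=(P-mu)@V[1]
print('mean',mu,'rectc',W.mean(0),'ang',np.degrees(np.arctan2(V[0,1],V[0,0])),t.min(),t.max(),o.min(),o.max(), 'depthz',np.median(pix2w('top',vu,d[M])[:,2]))
p,d=snap('side'); m=models.cut_out('bar','side')[0]; vu=np.argwhere(m['pixels'])[:,::-1]
X=pix2w('side',vu,d[m['pixels']]); X=X[X[:,2]>58]; print('side',len(X),X.mean(0),X.min(0),X.max(0))
E
```

```text
(568.6, 124.1) (np.float64(222.4951816396566), np.float64(208.28490959654357)) [np.float64(221.93828836495672), np.float64(208.97897741462313)] [567.112896   125.28977433  44.        ]
(576.7, 54.6) (np.float64(254.72933572263986), np.float64(204.23767145242383)) [np.float64(253.98965618477794), np.float64(203.81017614214923)] [577.63483643  56.19708711  44.        ]
(586.8, -15.0) (np.float64(287.22663197503715), np.float64(199.26567733606856)) [np.float64(286.4061104612501), np.float64(198.61830356732315)] [588.20739593 -13.24315746  44.        ]
dist 69.88927427390516 70.2404910332217 ang 98.65795903501733 [577.65170945  56.08123466  44.        ]
0.81 1673
[[ 332.2 -293.9   65. ]
 [ 597.9 -338.5   65. ]
 [ 593.6 -365.9   65. ]
 [ 328.  -320.8   65. ]]
mean [ 461.31634268 -329.40859185] rectc [ 462.93948636 -329.7521677    65.        ] ang 170.3206454639706 -136.2374132220564 133.1718727681098 -14.11179936965056 13.66289952082475 depthz 64.53564062238578
side 628 [ 462.13298178 -321.44484256   70.28073557] [ 331.21079011 -363.5515733    58.11883252] [593.55815882 622.43452617 746.12984293]
```

apply_moves(
  rows=[
    [0,0,0,0,0,-0.101],
    [-39.6,-41.8,0,0,0,0],
    [-39.6,-41.8,0,0,0,0],
    [-39.6,-41.8,0,0,0,0],
    [-39.6,-41.8,0,0,0,0],
  ],
  fingers=60,
)

```text
time: 1.62
tool_pos: [288.3, 385.7, 231.5]
tcp_rot: [180.0, 0.0, 170.4]
ft_force: [0.4, 0.3, -0.5]
finger_gap: 60.1
grip_force: 0.0
```

apply_moves(
  rows=[
    [-39.6,-41.8,0,0,0,0],
    [-39.6,-41.8,0,0,0,0],
    [-39.6,-41.8,0,0,0,0],
    [-39.6,-41.8,0,0,0,0],
    [-39.6,-41.8,0,0,0,0],
  ],
)

```text
time: 2.25
tool_pos: [448.8, 146.3, 231.7]
tcp_rot: [180.0, 0.1, 170.4]
ft_force: [1.4, 0.3, -0.0]
finger_gap: 60.0
grip_force: 0.0
```

apply_moves(
  rows=[
    [-39.6,-41.8,0,0,0,0],
    [-6.8,-53.4,0,0,0,0],
    [-6.8,-53.4,0,0,0,0],
    [-6.8,-53.4,0,0,0,0],
    [-6.8,-53.4,0,0,0,0],
  ],
)

```text
time: 2.88
tool_pos: [470.9, -116.7, 231.6]
tcp_rot: [-180.0, 0.0, 170.4]
ft_force: [0.7, 0.8, -0.2]
finger_gap: 59.7
grip_force: 0.0
```

apply_moves(
  rows=[
    [-6.8,-53.4,0,0,0,0],
    [-6.8,-53.4,0,0,0,0],
    [-6.8,-53.4,0,0,0,0],
    [-6.8,-53.4,0,0,0,0],
    [0,0,0,0,0,0],
  ],
)

```text
time: 3.5
tool_pos: [461.2, -333.5, 230.8]
tcp_rot: [-180.0, -0.0, 170.1]
ft_force: [0.1, 2.2, -0.7]
finger_gap: 59.9
grip_force: 0.0
```

apply_moves(
  rows=[
    [0,0,50,0,0,0],
    [0,0,50,0,0,0],
    [0,0,45,0,0,0],
    [0,0,25,0,0,0],
    [0,0,10,0,0,0],
  ],
)

```text
time: 4.12
tool_pos: [461.4, -328.3, 49.4]
tcp_rot: [179.9, -0.2, 170.4]
ft_force: [1.1, -1.3, 0.3]
finger_gap: 60.0
grip_force: 0.0
```

apply_moves(
  rows=[
    [0,0,3.3,0,0,0],
    [0,0,0,0,0,0],
    [0,0,0,0,0,0],
    [0,0,0,0,0,0],
    [0,0,0,0,0,0],
  ],
  fingers=10,
  grip_force=35,
)

```text
time: 4.75
tool_pos: [463.1, -330.7, 49.5]
tcp_rot: [-179.9, 0.1, 170.4]
ft_force: [-0.4, 1.2, 6.1]
finger_gap: 23.4
grip_force: 35.5
```

apply_moves(
  rows=[
    [0,0,0,0,0,0],
    [0,0,0,0,0,0],
    [0,0,0,0,0,0],
    [0,0,0,0,0,0],
    [0,0,0,0,0,0],
  ],
)

```text
time: 5.38
tool_pos: [463.1, -330.7, 49.5]
tcp_rot: [-179.9, 0.1, 170.4]
ft_force: [0.5, 0.6, 6.7]
finger_gap: 23.1
grip_force: 35.5
```

```bash
python3 - <<'E'
from h import *
s=sense(); print({k:np.round(v,2) for k,v in s.items()})
p,d=snap('side'); 
u,v=w2pix('side',[460,-330,60])[0]; u,v=int(u),int(v)
cv2.imwrite('pics/grasp.png',cv2.resize(p[max(v-90,0):v+60,u-100:u+100,::-1],None,fx=4,fy=4,interpolation=2))
E
```

```text
{'time': np.float64(5.38), 'joint_pos': array([-4.0700e+01,  1.1910e+01,  1.0015e+02,  1.0000e-02,  6.7800e+01,
       -1.2109e+02]), 'qd': array([0.06, 0.04, 0.01, 0.03, 0.02, 0.01]), 'joint_efforts': array([-4.300e-01, -5.220e+01, -4.215e+01, -2.200e-01, -3.600e-01,
        1.000e-02]), 'tool_pos': array([ 463.14, -330.72,   49.5 ]), 'tcp_rot': array([-1.7994e+02,  1.2000e-01,  1.7038e+02]), 'ft_force': array([0.47, 0.65, 6.7 ]), 'wrist_torque': array([0.2 , 0.03, 0.05]), 'grip_force': np.float64(35.48), 'finger_gap': np.float64(23.12)}
```

View pics/grasp.png

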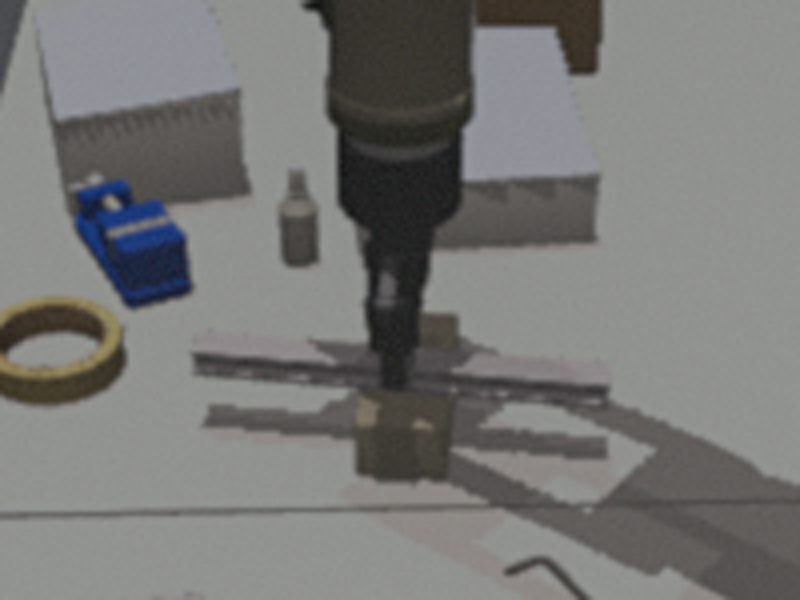

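apply_moves(
  rows=[
    [0,0,-5,0,0,0],
    [0,0,-20,0,0,0],
    [0,0,-40,0,0,0],
    [0,0,-40,0,0,0],
    [0,0,-20,0,0,0],
  ],
)

```text
time: 6.05
tool_pos: [463.3, -331.1, 176.9]
tcp_rot: [-179.9, 0.2, 170.4]
ft_force: [-0.3, 0.6, -1.6]
finger_gap: 23.0
grip_force: 34.6
```

apply_moves(
  rows=[
    [-3.5,28.6,0,0,0,0],
    [-7.1,57.2,0,0,0,0],
    [-7.1,57.2,0,0,0,0],
    [-7.1,57.2,0,0,0,0],
    [-7.1,57.2,0,0,0,0],
  ],
)

```text
time: 6.68
tool_pos: [536.6, -79.8, 172.9]
tcp_rot: [-180.0, -0.0, 170.4]
ft_force: [0.3, -0.4, -1.3]
finger_gap: 23.2
grip_force: 34.7
```

apply_moves(
  rows=[
    [-7.1,57.2,0,0,0,0],
    [-7.1,57.2,0,0,0,0],
    [-3.5,28.6,0,0,0,0],
    [0,0,0,0,0,0.179],
    [0,0,0,0,0,0.179],
  ],
)

```text
time: 7.3
tool_pos: [577.6, 57.1, 172.5]
tcp_rot: [-180.0, -0.1, 149.6]
ft_force: [-1.1, -0.2, -2.0]
finger_gap: 23.1
grip_force: 34.8
```

apply_moves(
  rows=[
    [0,0,0,0,0,0.179],
    [0,0,0,0,0,0.179],
    [0,0,0,0,0,0.179],
    [0,0,0,0,0,0.179],
    [0,0,0,0,0,0.179],
  ],
)

```text
time: 7.92
tool_pos: [577.5, 56.4, 172.5]
tcp_rot: [-179.9, -0.0, 98.3]
ft_force: [0.2, -0.1, -2.1]
finger_gap: 23.5
grip_force: 34.8
```

```bash
python3 - <<'E'
from h import *
p,d=snap('top')
s=sense(); print({k:np.round(s[k],2) for k in('time','tool_pos','tcp_rot','ft_force','wrist_torque','finger_gap')})
m=models.cut_out('bar','top')
for k in m[:2]: print(k['confidence'],k['pixels'].sum())
M=m[0]['pixels']; vu=np.argwhere(M)[:,::-1]
W=pix_at_z('top',vu,s['tool_pos'][2]+15.5)[:,:2]
r=cv2.minAreaRect(W.astype(np.float32)); print(r,cv2.boxPoints(r))
u,v=map(int,w2pix('top',[577,56,100])[0])
cv2.imwrite('pics/over.png',cv2.resize(p[v-100:v+90,u-130:u+130,::-1],None,fx=3,fy=3,interpolation=2))
for o in('bar_mid','bar_end_a'): print(o,[(np.round(x['xyz'],1).tolist(),round(x['confidence'],2)) for x in models.place_of(o,'top')[:3]])
E
```

```text
{'time': np.float64(7.98), 'tool_pos': array([577.56,  56.35, 172.57]), 'tcp_rot': array([-1.7993e+02, -1.0000e-02,  9.7730e+01]), 'ft_force': array([ 0.59, -0.08, -2.12]), 'wrist_torque': array([ 0.03, -0.06, -0.01]), 'finger_gap': np.float64(23.2)}
0.82 1346
0.62 954
((575.6193237304688, 55.884422302246094), (27.972698211669922, 268.2257385253906), 8.19680118560791) [[542.6549  186.63315]
 [580.89685 -78.85246]
 [608.58374 -74.8643 ]
 [570.3418  190.6213 ]]
bar_mid [([573.1, 58.2, 179.1], 0.63)]
bar_end_a [([597.4, -77.2, 168.1], 0.7), ([555.3, 189.5, 168.7], 0.57)]
```

View pics/over.png

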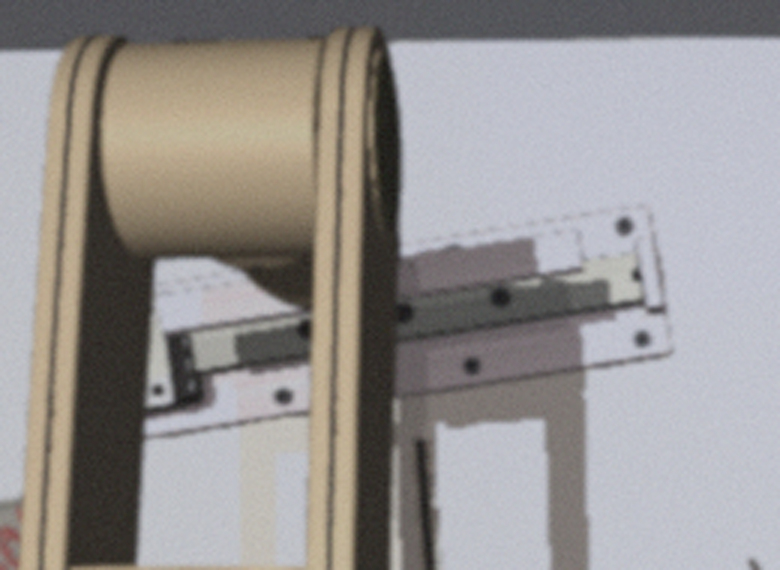

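apply_moves(
  rows=[
    [0,0,20,0,0,0],
    [0,0,38,0,0,0],
    [0,0,35,0,0,0],
    [0,0,15,0,0,0],
    [0,0,8,0,0,0],
  ],
)

```text
time: 8.75
tool_pos: [577.4, 56.4, 55.7]
tcp_rot: [-179.9, -0.0, 98.6]
ft_force: [-0.0, 1.1, -2.2]
finger_gap: 23.3
grip_force: 34.8
```

apply_moves(
  rows=[
    [0,0,2,0,0,0],
    [0,0,0,0,0,0],
    [0,0,0,0,0,0],
    [0,0,0,0,0,0],
    [0,0,0,0,0,0],
  ],
)

```text
time: 9.38
tool_pos: [578.2, 56.4, 55.3]
tcp_rot: [180.0, 0.0, 98.6]
ft_force: [-0.3, 1.0, -2.1]
finger_gap: 23.2
grip_force: 34.8
```

apply_moves(
  rows=[
    [0,0,1,0,0,0],
    [0,0,1,0,0,0],
    [0,0,0,0,0,0],
    [0,0,0,0,0,0],
    [0,0,0,0,0,0],
  ],
)

```text
time: 10.0
tool_pos: [578.1, 56.4, 53.0]
tcp_rot: [180.0, 0.0, 98.6]
ft_force: [-0.6, -0.4, -1.4]
finger_gap: 23.2
grip_force: 34.8
```

apply_moves(
  rows=[
    [0,0,1,0,0,0],
    [0,0,0,0,0,0],
    [0,0,0,0,0,0],
    [0,0,0,0,0,0],
    [0,0,0,0,0,0],
  ],
)

```text
time: 10.62
tool_pos: [578.0, 56.4, 52.0]
tcp_rot: [180.0, -0.0, 98.6]
ft_force: [0.9, -0.5, -1.8]
finger_gap: 23.4
grip_force: 34.8
```

apply_moves(
  rows=[
    [0,0,0.8,0,0,0],
    [0,0,0,0,0,0],
    [0,0,0,0,0,0],
    [0,0,0,0,0,0],
    [0,0,0,0,0,0],
  ],
)

```text
time: 11.25
tool_pos: [578.1, 56.4, 51.3]
tcp_rot: [180.0, 0.0, 98.6]
ft_force: [-0.5, -0.7, -0.4]
finger_gap: 22.9
grip_force: 35.1
```

apply_moves(
  rows=[
    [0,0,0.8,0,0,0],
    [0,0,0,0,0,0],
    [0,0,0,0,0,0],
    [0,0,0,0,0,0],
    [0,0,0,0,0,0],
  ],
)

```text
time: 11.88
tool_pos: [578.2, 56.3, 50.6]
tcp_rot: [180.0, 0.0, 98.6]
ft_force: [-1.3, -3.0, 3.9]
finger_gap: 23.1
grip_force: 35.6
```

```bash
python3 - <<'E'
from h import *
s=sense(); print({k:np.round(s[k],2) for k in('time','tool_pos','tcp_rot','ft_force','wrist_torque','finger_gap')})
E
```

```text
{'time': np.float64(11.88), 'tool_pos': array([578.22,  56.3 ,  50.64]), 'tcp_rot': array([1.7998e+02, 1.0000e-02, 9.8590e+01]), 'ft_force': array([-1.29, -2.95,  3.85]), 'wrist_torque': array([0.06, 0.19, 0.03]), 'finger_gap': np.float64(23.08)}
```

apply_moves(
  rows=[
    [0,0,-0.8,0,0,0],
    [0,0,0,0,0,0],
    [0,0,0,0,0,0],
    [0,0,0,0,0,0],
    [0,0,0,0,0,0],
  ],
  fingers=45,
)

```text
time: 12.5
tool_pos: [578.0, 56.4, 51.1]
tcp_rot: [-180.0, -0.0, 98.6]
ft_force: [-0.1, -0.2, -0.8]
finger_gap: 45.2
grip_force: 0.0
```

apply_moves(
  rows=[
    [0,0,-3,0,0,0],
    [0,0,-8,0,0,0],
    [0,0,-20,0,0,0],
    [0,0,-30,0,0,0],
    [0,0,0,0,0,0],
  ],
)

```text
time: 13.12
tool_pos: [580.9, 56.5, 117.0]
tcp_rot: [179.6, 0.1, 98.6]
ft_force: [0.5, 1.0, 0.1]
finger_gap: 45.0
grip_force: 0.0
```

```bash
python3 - <<'E'
from h import *
s=sense(); print({k:np.round(s[k],2) for k in('time','tool_pos','tcp_rot','ft_force','wrist_torque','finger_gap')})
for n in('top','side'):
    p,d=snap(n)
    m=models.cut_out('bar',n)
    M=m[0]['pixels']; vu=np.argwhere(M)[:,::-1]
    W=pix_at_z(n,vu,65.5)[:,:2]
    r=cv2.minAreaRect(W.astype(np.float32)); print(n,m[0]['confidence'],r,cv2.boxPoints(r).round(1).tolist())
    for o in('bar_mid','bar_end_a','bar_end_b'): print(o,[(np.round(x['xyz'],1).tolist(),round(x['confidence'],2)) for x in models.place_of(o,n)[:2]])
    u,v=map(int,w2pix(n,[577,56,64])[0])
    cv2.imwrite(f'pics/placed_{n}.png',cv2.resize(p[v-100:v+100,u-130:u+130,::-1],None,fx=3,fy=3,interpolation=2))
E
```

```text
{'time': np.float64(13.12), 'tool_pos': array([580.92,  56.45, 117.05]), 'tcp_rot': array([1.7958e+02, 6.0000e-02, 9.8590e+01]), 'ft_force': array([0.53, 1.  , 0.09]), 'wrist_torque': array([0.  , 0.03, 0.01]), 'finger_gap': np.float64(45.04)}
top 0.86 ((576.2855224609375, 58.713897705078125), (30.811357498168945, 273.431640625), 8.337478637695312) [[541.2000122070312, 191.8000030517578], [580.9000244140625, -78.80000305175781], [611.4000244140625, -74.30000305175781], [571.7000122070312, 196.1999969482422]]
bar_mid [([576.5, 58.8, 52.7], 0.87)]
bar_end_a [([557.4, 188.8, 45.1], 0.79), ([600.7, -77.2, 45.0], 0.62)]
bar_end_b [([557.4, 188.8, 45.1], 0.79), ([600.7, -77.2, 45.0], 0.62)]
side 0.79 ((576.7807006835938, 72.65416717529297), (26.49799346923828, 257.2301940917969), 8.542156219482422) [[544.5999755859375, 197.89999389648438], [582.7999877929688, -56.5], [609.0, -52.599998474121094], [570.7999877929688, 201.8000030517578]]
bar_mid [([578.9, 57.1, 56.3], 0.93)]
bar_end_a [([562.1, 189.9, 48.1], 0.94), ([576.2, 53.8, 57.6], 0.49)]
bar_end_b [([562.1, 189.9, 48.1], 0.94), ([576.2, 53.8, 57.6], 0.49)]
```

View pics/placed_side.png

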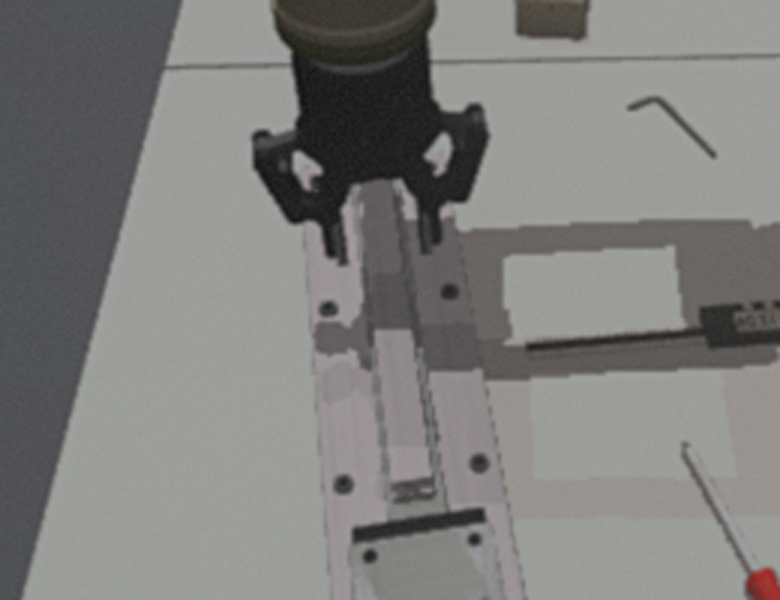

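apply_moves(
  rows=[
    [40,0,0,0,0,0],
    [45,0,0,0,0,0],
    [42,0,0,0,0,0],
    [0,0,20,0,0,0],
    [0,0,15,0,0,0],
  ],
  fingers=0,
)

```text
time: 14.25
tool_pos: [558.4, 181.5, 75.4]
tcp_rot: [-179.9, 0.0, 98.6]
ft_force: [-0.3, -0.6, -0.3]
finger_gap: -0.3
grip_force: 0.0
```

apply_moves(
  rows=[
    [0,0,7,0,0,0],
    [0,0,0,0,0,0],
    [0,0,0,0,0,0],
    [0,0,0,0,0,0],
    [0,0,0,0,0,0],
  ],
)

```text
time: 14.88
tool_pos: [559.4, 182.0, 70.7]
tcp_rot: [180.0, -0.0, 98.6]
ft_force: [0.3, -0.6, 0.1]
finger_gap: -0.3
grip_force: 0.0
```

apply_moves(
  rows=[
    [0,0,1,0,0,0],
    [0,0,0,0,0,0],
    [0,0,0,0,0,0],
    [0,0,0,0,0,0],
    [0,0,0,0,0,0],
  ],
)

```text
time: 15.5
tool_pos: [559.1, 182.0, 69.2]
tcp_rot: [180.0, -0.0, 98.6]
ft_force: [-0.3, 0.7, 0.6]
finger_gap: 0.0
grip_force: 0.0
```

apply_moves(
  rows=[
    [0,0,1,0,0,0],
    [0,0,0,0,0,0],
    [0,0,0,0,0,0],
    [0,0,0,0,0,0],
    [0,0,0,0,0,0],
  ],
)

```text
time: 16.12
tool_pos: [559.1, 182.0, 68.3]
tcp_rot: [180.0, -0.0, 98.6]
ft_force: [1.0, 0.2, 0.6]
finger_gap: 0.3
grip_force: 0.7
```

apply_moves(
  rows=[
    [0,0,1,0,0,0],
    [0,0,0,0,0,0],
    [0,0,0,0,0,0],
    [0,0,0,0,0,0],
    [0,0,0,0,0,0],
  ],
)

```text
time: 16.75
tool_pos: [559.1, 182.1, 67.3]
tcp_rot: [180.0, -0.0, 98.6]
ft_force: [0.2, 2.2, 3.5]
finger_gap: 0.1
grip_force: 1.4
```

apply_moves(
  rows=[
    [0,0,1,0,0,0],
    [0,0,0,0,0,0],
    [0,0,0,0,0,0],
    [0,0,0,0,0,0],
    [0,0,0,0,0,0],
  ],
)

```text
time: 17.38
tool_pos: [559.1, 182.0, 66.3]
tcp_rot: [180.0, -0.0, 98.6]
ft_force: [-1.0, 4.3, 3.7]
finger_gap: 0.2
grip_force: 2.0
```

apply_moves(
  rows=[
    [0,0,1,0,0,0],
    [0,0,0,0,0,0],
    [0,0,0,0,0,0],
    [0,0,0,0,0,0],
    [0,0,0,0,0,0],
  ],
)

```text
time: 18.0
tool_pos: [559.1, 182.0, 65.2]
tcp_rot: [180.0, 0.0, 98.6]
ft_force: [-1.1, 3.0, 3.7]
finger_gap: 0.0
grip_force: 2.0
```

apply_moves(
  rows=[
    [0,0,0.7,0,0,0],
    [0,0,0,0,0,0],
    [0,0,0,0,0,0],
    [0,0,0,0,0,0],
    [0,0,0,0,0,0],
  ],
)

```text
time: 18.62
tool_pos: [559.2, 182.1, 64.8]
tcp_rot: [180.0, -0.0, 98.6]
ft_force: [0.3, 3.2, 6.1]
finger_gap: -0.2
grip_force: 2.8
```

apply_moves(
  rows=[
    [0,0,0.5,0,0,0],
    [0,0,0,0,0,0],
    [0,0,0,0,0,0],
    [0,0,0,0,0,0],
    [0,0,0,0,0,0],
  ],
)

```text
time: 19.25
tool_pos: [559.3, 182.1, 64.6]
tcp_rot: [180.0, -0.0, 98.6]
ft_force: [-1.4, 2.5, 8.4]
finger_gap: -0.3
grip_force: 4.3
```

```bash
python3 - <<'E'
from h import *
s=sense(); print({k:np.round(s[k],2) for k in('time','tool_pos','tcp_rot','ft_force','wrist_torque','finger_gap')})
for n in('top','side'):
    p,d=snap(n)
    for o in('bar_mid','bar_end_a'): print(n,o,[(np.round(x['xyz'],1).tolist(),round(x['confidence'],2)) for x in models.place_of(o,n)[:2]])
E
```

```text
{'time': np.float64(19.25), 'tool_pos': array([559.29, 182.1 ,  64.64]), 'tcp_rot': array([179.97,  -0.  ,  98.6 ]), 'ft_force': array([-1.45,  2.49,  8.37]), 'wrist_torque': array([0.43, 0.39, 0.  ]), 'finger_gap': np.float64(-0.35)}
top bar_mid [([573.5, 56.2, 57.7], 0.65)]
top bar_end_a [([556.0, 188.8, 42.6], 0.87)]
side bar_mid []
side bar_end_a [([560.4, 186.9, 44.8], 0.67)]
```

apply_moves(
  rows=[
    [0,0,-2,0,0,0],
    [0,0,-2,0,0,0],
    [0,0,-3,0,0,0],
    [0,0,-5,0,0,0],
    [0,0,-8,0,0,0],
  ],
)

```text
time: 20.18
tool_pos: [558.6, 181.8, 83.9]
tcp_rot: [-179.9, 0.0, 98.6]
ft_force: [-0.6, 0.4, 0.6]
finger_gap: -0.2
grip_force: 0.0
```

apply_moves(
  rows=[
    [-40,0,0,0,0,0],
    [-57,0,0,0,0,0],
    [-60,0,0,0,0,0],
    [-57,0,0,0,0,0],
    [-40,0,0,0,0,0],
  ],
)

```text
time: 20.8
tool_pos: [597.3, -71.8, 84.8]
tcp_rot: [180.0, 0.0, 98.5]
ft_force: [0.6, 0.1, 0.6]
finger_gap: -0.3
grip_force: 0.0
```

apply_moves(
  rows=[
    [0,0,8,0,0,0],
    [0,0,7,0,0,0],
    [0,0,2,0,0,0],
    [0,0,0,0,0,0],
    [0,0,0,0,0,0],
  ],
)

```text
time: 21.42
tool_pos: [597.2, -68.4, 67.3]
tcp_rot: [180.0, 0.0, 98.7]
ft_force: [0.1, 0.1, -0.6]
finger_gap: 0.0
grip_force: 0.0
```

apply_moves(
  rows=[
    [0,0,1,0,0,0],
    [0,0,0,0,0,0],
    [0,0,0,0,0,0],
    [0,0,0,0,0,0],
    [0,0,0,0,0,0],
  ],
)

```text
time: 22.05
tool_pos: [597.0, -69.2, 66.0]
tcp_rot: [-180.0, 0.0, 98.6]
ft_force: [0.4, -0.5, -0.5]
finger_gap: 0.1
grip_force: 0.0
```

apply_moves(
  rows=[
    [0,0,0.7,0,0,0],
    [0,0,0,0,0,0],
    [0,0,0,0,0,0],
    [0,0,0,0,0,0],
    [0,0,0,0,0,0],
  ],
)

```text
time: 22.68
tool_pos: [597.0, -69.2, 65.3]
tcp_rot: [180.0, 0.0, 98.6]
ft_force: [0.7, 0.0, -0.1]
finger_gap: -0.1
grip_force: 0.0
```

apply_moves(
  rows=[
    [0,0,0.8,0,0,0],
    [0,0,0,0,0,0],
    [0,0,0,0,0,0],
    [0,0,0,0,0,0],
    [0,0,0,0,0,0],
  ],
)

```text
time: 23.3
tool_pos: [597.0, -69.2, 64.5]
tcp_rot: [180.0, 0.0, 98.6]
ft_force: [0.0, 0.4, -0.1]
finger_gap: -0.1
grip_force: 0.0
```

apply_moves(
  rows=[
    [0,0,0.8,0,0,0],
    [0,0,0,0,0,0],
    [0,0,0,0,0,0],
    [0,0,0,0,0,0],
    [0,0,0,0,0,0],
  ],
)

```text
time: 23.92
tool_pos: [597.2, -69.2, 64.2]
tcp_rot: [180.0, 0.0, 98.6]
ft_force: [-2.8, 0.8, 5.4]
finger_gap: -0.2
grip_force: 2.7
```

apply_moves(
  rows=[
    [0,0,0.5,0,0,0],
    [0,0,0,0,0,0],
    [0,0,0,0,0,0],
    [0,0,0,0,0,0],
    [0,0,0,0,0,0],
  ],
)

```text
time: 24.55
tool_pos: [597.3, -69.2, 64.2]
tcp_rot: [180.0, 0.0, 98.6]
ft_force: [-3.9, 1.1, 9.2]
finger_gap: -0.1
grip_force: 4.4
```

apply_moves(
  rows=[
    [0,0,-2,0,0,0],
    [0,0,-5,0,0,0],
    [0,0,-8,0,0,0],
    [41,0,0,0,0,0],
    [50,0,0,0,0,0],
  ],
)

```text
time: 25.18
tool_pos: [583.8, 20.9, 79.0]
tcp_rot: [179.9, 0.0, 98.5]
ft_force: [0.9, -0.2, 0.1]
finger_gap: -0.2
grip_force: 0.0
```

apply_moves(
  rows=[
    [55,0,0,0,0,0],
    [45,0,0,0,0,0],
    [0,0,4,0,0,0],
    [0,0,3,0,0,0],
    [0,0,0,0,0,0],
  ],
)

```text
time: 25.8
tool_pos: [568.4, 118.5, 70.9]
tcp_rot: [-180.0, 0.0, 98.5]
ft_force: [0.3, -0.3, -0.7]
finger_gap: -0.0
grip_force: 0.0
```

apply_moves(
  rows=[
    [0,0,1,0,0,0],
    [0,0,0,0,0,0],
    [0,0,0,0,0,0],
    [0,0,0,0,0,0],
    [0,0,0,0,0,0],
  ],
)

```text
time: 26.42
tool_pos: [568.5, 119.7, 70.2]
tcp_rot: [180.0, 0.0, 98.6]
ft_force: [0.1, 0.8, -0.2]
finger_gap: -0.4
grip_force: 0.0
```

```bash
python3 - <<'E'
from h import *
s=sense(); print({k:np.round(s[k],2) for k in('time','tool_pos','tcp_rot','ft_force','wrist_torque','finger_gap')})
d=s['tool_pos'][:2]-[577.4,56.2]; a=np.radians(98.6); print('s',d@[np.cos(a),np.sin(a)],'lat',d@[np.sin(a),-np.cos(a)])
for n in('top','side'):
    snap(n)
    for o in('bar_mid','bar_end_a'): print(n,o,[(np.round(x['xyz'],1).tolist(),round(x['confidence'],2)) for x in models.place_of(o,n)[:2]])
E
```

```text
{'time': np.float64(26.42), 'tool_pos': array([568.48, 119.71,  70.25]), 'tcp_rot': array([180. ,   0. ,  98.6]), 'ft_force': array([ 0.13,  0.83, -0.16]), 'wrist_torque': array([ 0.03, -0.03, -0.02]), 'finger_gap': np.float64(-0.38)}
s 64.1318208896205 lat 0.6738177467302835
top bar_mid [([574.6, 58.8, 55.6], 0.75), ([394.1, 31.8, -5.7], 0.56)]
top bar_end_a [([605.1, -77.4, 44.2], 0.57)]
side bar_mid [([363.3, 222.9, 1.4], 0.64)]
side bar_end_a [([562.8, 187.5, 51.3], 0.97)]
```

apply_moves(
  rows=[
    [0,0,1,0,0,0],
    [0,0,1,0,0,0],
    [0,0,0,0,0,0],
    [0,0,0,0,0,0],
    [0,0,0,0,0,0],
  ],
)

```text
time: 27.35
tool_pos: [568.5, 119.7, 68.2]
tcp_rot: [180.0, 0.0, 98.6]
ft_force: [0.4, -0.2, -0.5]
finger_gap: -0.1
grip_force: 0.0
```

apply_moves(
  rows=[
    [0,0,1,0,0,0],
    [0,0,0,0,0,0],
    [0,0,0,0,0,0],
    [0,0,0,0,0,0],
    [0,0,0,0,0,0],
  ],
)

```text
time: 27.98
tool_pos: [568.6, 119.7, 67.3]
tcp_rot: [180.0, 0.0, 98.6]
ft_force: [0.7, 0.2, 2.0]
finger_gap: 0.2
grip_force: 0.7
```

apply_moves(
  rows=[
    [0,0,1,0,0,0],
    [0,0,0,0,0,0],
    [0,0,0,0,0,0],
    [0,0,0,0,0,0],
    [0,0,0,0,0,0],
  ],
)

```text
time: 28.6
tool_pos: [568.9, 119.8, 67.2]
tcp_rot: [179.9, -0.0, 98.6]
ft_force: [-2.1, -0.1, 7.9]
finger_gap: 0.3
grip_force: 3.7
```

apply_moves(
  rows=[
    [0,0,0.5,0,0,0],
    [0,0,0.5,0,0,0],
    [0,0,0,0,0,0],
    [0,0,0,0,0,0],
    [0,0,0,0,0,0],
  ],
)

```text
time: 29.22
tool_pos: [569.3, 119.9, 67.1]
tcp_rot: [179.9, 0.0, 98.6]
ft_force: [-4.8, -1.2, 14.4]
finger_gap: 0.1
grip_force: 6.7
```

apply_moves(
  rows=[
    [0,0,0.5,0,0,0],
    [0,0,0,0,0,0],
    [0,0,0,0,0,0],
    [0,0,0,0,0,0],
    [0,0,0,0,0,0],
  ],
)

```text
time: 29.85
tool_pos: [569.6, 119.9, 67.1]
tcp_rot: [179.9, 0.0, 98.6]
ft_force: [-4.4, 0.3, 16.1]
finger_gap: 0.0
grip_force: 8.2
```

apply_moves(
  rows=[
    [0,-0.4,0.4,0,0,0],
    [0,-0.4,0,0,0,0],
    [0,0,0,0,0,0],
    [0,0,0,0,0,0],
    [0,0,0,0,0,0],
  ],
)

```text
time: 30.48
tool_pos: [569.2, 119.8, 67.0]
tcp_rot: [179.8, 0.0, 98.6]
ft_force: [-4.7, -0.8, 17.5]
finger_gap: -0.1
grip_force: 8.4
```

apply_moves(
  rows=[
    [0,0,0.3,0,0,0],
    [0,0,0,0,0,0],
    [0,0,0,0,0,0],
    [0,0,0,0,0,0],
    [0,0,0,0,0,0],
  ],
)

```text
time: 31.1
tool_pos: [569.3, 119.8, 66.9]
tcp_rot: [179.8, 0.0, 98.6]
ft_force: [-5.4, -0.2, 17.6]
finger_gap: -0.3
grip_force: 9.0
```

apply_moves(
  rows=[
    [0,0,0.4,0,0,0],
    [0,0,0,0,0,0],
    [0,0,0,0,0,0],
    [0,0,0,0,0,0],
    [0,0,0,0,0,0],
  ],
)

```text
time: 31.72
tool_pos: [569.3, 119.9, 66.5]
tcp_rot: [179.8, -0.0, 98.6]
ft_force: [-5.6, -0.6, 18.2]
finger_gap: -0.4
grip_force: 9.2
```

apply_moves(
  rows=[
    [0,0,0.2,0,0,0],
    [0,0,0.2,0,0,0],
    [0,0,0,0,0,0],
    [0,0,0,0,0,0],
    [0,0,0,0,0,0],
  ],
)

```text
time: 32.35
tool_pos: [569.3, 119.9, 66.2]
tcp_rot: [179.8, -0.0, 98.6]
ft_force: [-4.9, -0.1, 18.8]
finger_gap: 0.1
grip_force: 9.3
```

apply_moves(
  rows=[
    [0,0,0.2,0,0,0],
    [0,0,0.2,0,0,0],
    [0,0,0.2,0,0,0],
    [0,0,0,0,0,0],
    [0,0,0,0,0,0],
  ],
)

```text
time: 32.98
tool_pos: [569.2, 120.0, 65.6]
tcp_rot: [179.8, -0.0, 98.6]
ft_force: [-5.1, 0.0, 19.1]
finger_gap: 0.3
grip_force: 9.3
```

apply_moves(
  rows=[
    [0,0,0.2,0,0,0],
    [0,0,0.2,0,0,0],
    [0,0,0.2,0,0,0],
    [0,0,0,0,0,0],
    [0,0,0,0,0,0],
  ],
)

```text
time: 33.6
tool_pos: [569.2, 120.0, 65.0]
tcp_rot: [179.8, -0.0, 98.6]
ft_force: [-5.7, 0.2, 18.3]
finger_gap: 0.0
grip_force: 9.4
```

apply_moves(
  rows=[
    [0,0,0.2,0,0,0],
    [0,0,0.1,0,0,0],
    [0,0,0.1,0,0,0],
    [0,0,0,0,0,0],
    [0,0,0,0,0,0],
  ],
)

```text
time: 34.22
tool_pos: [569.2, 120.1, 64.6]
tcp_rot: [179.8, -0.0, 98.6]
ft_force: [-5.8, 1.2, 19.1]
finger_gap: -0.4
grip_force: 9.5
```

apply_moves(
  rows=[
    [0,0,0.2,0,0,0],
    [0,0,0.1,0,0,0],
    [0,0,0,0,0,0],
    [0,0,0,0,0,0],
    [0,0,0,0,0,0],
  ],
)

```text
time: 34.85
tool_pos: [569.2, 120.1, 64.3]
tcp_rot: [179.8, -0.0, 98.6]
ft_force: [-6.6, -0.8, 19.0]
finger_gap: 0.2
grip_force: 9.7
```

apply_moves(
  rows=[
    [0,0,0.2,0,0,0],
    [0,0,0.1,0,0,0],
    [0,0,0,0,0,0],
    [0,0,0,0,0,0],
    [0,0,0,0,0,0],
  ],
)

```text
time: 35.48
tool_pos: [569.2, 120.1, 64.3]
tcp_rot: [179.8, -0.0, 98.6]
ft_force: [-6.9, -1.0, 21.0]
finger_gap: -0.2
grip_force: 10.7
```

apply_moves(
  rows=[
    [0,0,-2,0,0,0],
    [0,0,-4,0,0,0],
    [0,0,-6,0,0,0],
    [0,0,0,0,0,0],
    [0,0,0,0,0,0],
  ],
)

```text
time: 36.1
tool_pos: [567.6, 119.5, 72.8]
tcp_rot: [-180.0, 0.0, 98.6]
ft_force: [0.7, 0.8, -0.3]
finger_gap: -0.2
grip_force: 0.0
```

```bash
python3 - <<'E'
from h import *
s=sense(); print({k:np.round(s[k],2) for k in('time','tool_pos','tcp_rot','ft_force','finger_gap')})
for n in('top','side'):
    snap(n)
    for o in('bar_mid','bar_end_a'): print(n,o,[(np.round(x['xyz'],1).tolist(),round(x['confidence'],2)) for x in models.place_of(o,n)[:2]])
E
```

```text
{'time': np.float64(36.1), 'tool_pos': array([567.56, 119.53,  72.8 ]), 'tcp_rot': array([-179.99,    0.  ,   98.59]), 'ft_force': array([ 0.69,  0.77, -0.28]), 'finger_gap': np.float64(-0.21)}
top bar_mid [([573.1, 58.6, 52.1], 0.61)]
top bar_end_a [([601.8, -77.3, 45.0], 0.87)]
side bar_mid []
side bar_end_a [([561.6, 190.1, 46.2], 0.78)]
```

apply_moves(
  rows=[
    [33,0,0,0,0,0],
    [30,0,0,0,0,0],
    [0,0,4,0,0,0],
    [0,0,3,0,0,0],
    [0,0,0,0,0,0],
  ],
)

```text
time: 37.02
tool_pos: [558.0, 181.0, 65.4]
tcp_rot: [-179.9, 0.0, 98.5]
ft_force: [-0.5, 0.2, -0.4]
finger_gap: 0.1
grip_force: 0.0
```

apply_moves(
  rows=[
    [0,0,1,0,0,0],
    [0,0,0,0,0,0],
    [0,0,0,0,0,0],
    [0,0,0,0,0,0],
    [0,0,0,0,0,0],
  ],
)

```text
time: 37.65
tool_pos: [558.3, 181.9, 65.1]
tcp_rot: [180.0, -0.0, 98.6]
ft_force: [-0.3, 0.4, 0.0]
finger_gap: 0.1
grip_force: 0.0
```

apply_moves(
  rows=[
    [0,0,1,0,0,0],
    [0,0,0,0,0,0],
    [0,0,0,0,0,0],
    [0,0,0,0,0,0],
    [0,0,0,0,0,0],
  ],
)

```text
time: 38.28
tool_pos: [558.4, 182.0, 64.2]
tcp_rot: [180.0, -0.0, 98.6]
ft_force: [-1.0, 1.0, 2.6]
finger_gap: 0.1
grip_force: 1.5
```

Contact at the flat height now. Press a little more, then go to the right end.

apply_moves(
  rows=[
    [0,0,0.8,0,0,0],
    [0,0,0,0,0,0],
    [0,0,0,0,0,0],
    [0,0,0,0,0,0],
    [0,0,0,0,0,0],
  ],
)

```text
time: 38.9
tool_pos: [558.5, 182.0, 64.1]
tcp_rot: [180.0, -0.0, 98.6]
ft_force: [-4.2, 1.1, 9.0]
finger_gap: -0.1
grip_force: 4.4
```

apply_moves(
  rows=[
    [0,0,-2,0,0,0],
    [0,0,-4,0,0,0],
    [0,0,-6,0,0,0],
    [0,0,0,0,0,0],
    [0,0,0,0,0,0],
  ],
)

```text
time: 39.52
tool_pos: [558.2, 181.8, 75.2]
tcp_rot: [180.0, 0.0, 98.6]
ft_force: [0.0, 0.5, 0.4]
finger_gap: -0.2
grip_force: 0.0
```

apply_moves(
  rows=[
    [-40,0,0,0,0,0],
    [-57,0,0,0,0,0],
    [-60,0,0,0,0,0],
    [-57,0,0,0,0,0],
    [-40,0,0,0,0,0],
  ],
)

```text
time: 40.15
tool_pos: [596.2, -71.9, 75.1]
tcp_rot: [-180.0, 0.0, 98.5]
ft_force: [1.1, -0.1, 0.8]
finger_gap: -0.2
grip_force: 0.0
```

apply_moves(
  rows=[
    [0,0,5,0,0,0],
    [0,0,4,0,0,0],
    [0,0,0,0,0,0],
    [0,0,0,0,0,0],
    [0,0,0,0,0,0],
  ],
)

```text
time: 40.78
tool_pos: [596.4, -68.6, 66.4]
tcp_rot: [180.0, 0.0, 98.7]
ft_force: [0.9, -0.4, -0.1]
finger_gap: 0.1
grip_force: 0.0
```

apply_moves(
  rows=[
    [0,0,1,0,0,0],
    [0,0,0,0,0,0],
    [0,0,0,0,0,0],
    [0,0,0,0,0,0],
    [0,0,0,0,0,0],
  ],
)

```text
time: 41.4
tool_pos: [596.2, -69.3, 65.2]
tcp_rot: [-180.0, -0.0, 98.6]
ft_force: [-0.4, 0.7, 0.2]
finger_gap: 0.0
grip_force: 0.0
```

apply_moves(
  rows=[
    [0,0,1,0,0,0],
    [0,0,0,0,0,0],
    [0,0,0,0,0,0],
    [0,0,0,0,0,0],
    [0,0,0,0,0,0],
  ],
)

```text
time: 42.02
tool_pos: [596.2, -69.3, 64.2]
tcp_rot: [-180.0, 0.0, 98.6]
ft_force: [0.0, 0.4, -0.4]
finger_gap: -0.2
grip_force: 0.0
```

apply_moves(
  rows=[
    [0,0,1,0,0,0],
    [0,0,0,0,0,0],
    [0,0,0,0,0,0],
    [0,0,0,0,0,0],
    [0,0,0,0,0,0],
  ],
)

```text
time: 42.65
tool_pos: [596.3, -69.3, 64.1]
tcp_rot: [180.0, 0.0, 98.6]
ft_force: [-3.5, 0.2, 7.7]
finger_gap: 0.2
grip_force: 3.4
```

apply_moves(
  rows=[
    [0,0,0.5,0,0,0],
    [0,0,0,0,0,0],
    [0,0,0,0,0,0],
    [0,0,0,0,0,0],
    [0,0,0,0,0,0],
  ],
)

```text
time: 43.28
tool_pos: [596.4, -69.3, 64.0]
tcp_rot: [180.0, 0.0, 98.6]
ft_force: [-5.9, 0.8, 9.8]
finger_gap: 0.0
grip_force: 5.2
```

```bash
python3 - <<'E'
from h import *
s=sense(); print({k:np.round(s[k],2) for k in('time','tool_pos','tcp_rot','ft_force','finger_gap')})
for n in('top','side'):
    snap(n)
    for o in('bar_mid','bar_end_a'): print(n,o,[(np.round(x['xyz'],1).tolist(),round(x['confidence'],2)) for x in models.place_of(o,n)[:2]])
E
```

```text
{'time': np.float64(43.28), 'tool_pos': array([596.38, -69.26,  64.05]), 'tcp_rot': array([1.7998e+02, 1.0000e-02, 9.8600e+01]), 'ft_force': array([-5.94,  0.79,  9.8 ]), 'finger_gap': np.float64(0.03)}
top bar_mid [([573.9, 58.7, 50.9], 0.89)]
top bar_end_a [([555.0, 189.4, 40.3], 0.88)]
side bar_mid [([579.9, 53.9, 57.9], 0.67)]
side bar_end_a [([597.9, -74.0, 45.3], 0.93), ([563.0, 190.1, 48.6], 0.68)]
```

apply_moves(
  rows=[
    [0,0,-2,0,0,0],
    [0,0,-8,0,0,0],
    [0,0,-30,0,0,0],
    [0,0,-50,0,0,0],
    [0,0,-30,0,0,0],
  ],
)

```text
time: 44.2
tool_pos: [597.2, -69.5, 186.0]
tcp_rot: [179.8, 0.1, 98.6]
ft_force: [-0.3, 0.7, 0.0]
finger_gap: -0.1
grip_force: 0.0
```

apply_moves(
  rows=[
    [-40,-40,-40,0,0,0],
    [-40,-40,0,0,0,0],
    [-20,-20,0,0,0,0],
    [0,0,0,0,0,0],
    [0,0,0,0,0,0],
  ],
)

```text
time: 44.82
tool_pos: [515.9, -178.3, 219.0]
tcp_rot: [180.0, -0.0, 98.6]
ft_force: [0.4, 0.1, -0.8]
finger_gap: -0.3
grip_force: 0.0
```

```bash
python3 - <<'E'
from h import *
s=sense(); print({k:np.round(s[k],2) for k in('time','tool_pos','ft_force')})
for n in('top','side'):
    p,d=snap(n)
    for o in('bar_mid','bar_end_a'): print(n,o,[(np.round(x['xyz'],1).tolist(),round(x['confidence'],2)) for x in models.place_of(o,n)[:2]])
    if n=='side':
        M=models.cut_out('bar',n)[0]['pixels']; X=pix2w(n,np.argwhere(M)[:,::-1],d[M]); a=np.radians(98.6)
        S=(X[:,:2]-[577.4,56.2])@[np.cos(a),np.sin(a)]
        for lo in range(-130,130,40):
            k=(S>lo)&(S<lo+40); print(lo,k.sum(),np.percentile(X[k,2],[50,80]) if k.any() else '')
    u,v=map(int,w2pix(n,[577,56,64])[0])
    cv2.imwrite(f'pics/end_{n}.png',cv2.resize(p[v-100:v+100,u-130:u+130,::-1],None,fx=3,fy=3,interpolation=2))
E
```

```text
{'time': np.float64(44.82), 'tool_pos': array([ 515.9 , -178.26,  218.99]), 'ft_force': array([ 0.39,  0.09, -0.75])}
top bar_mid [([575.2, 58.1, 50.0], 0.76)]
top bar_end_a [([556.9, 189.8, 44.6], 0.74), ([603.1, -77.5, 42.3], 0.65)]
side bar_mid [([578.1, 55.7, 57.8], 0.76), ([702.2, -417.5, 1.6], 0.28)]
side bar_end_a [([560.1, 188.9, 45.2], 0.91), ([598.5, -71.8, 46.7], 0.83)]
-130 150 [65.52123261 66.53562059]
-90 159 [65.37167654 66.36100445]
-50 188 [65.42726117 66.29616102]
-10 201 [65.52854195 66.59114877]
30 228 [65.41006412 66.58676292]
70 249 [65.67933303 66.43568358]
110 248 [64.91275536 66.08486259]
```

View pics/end_side.png

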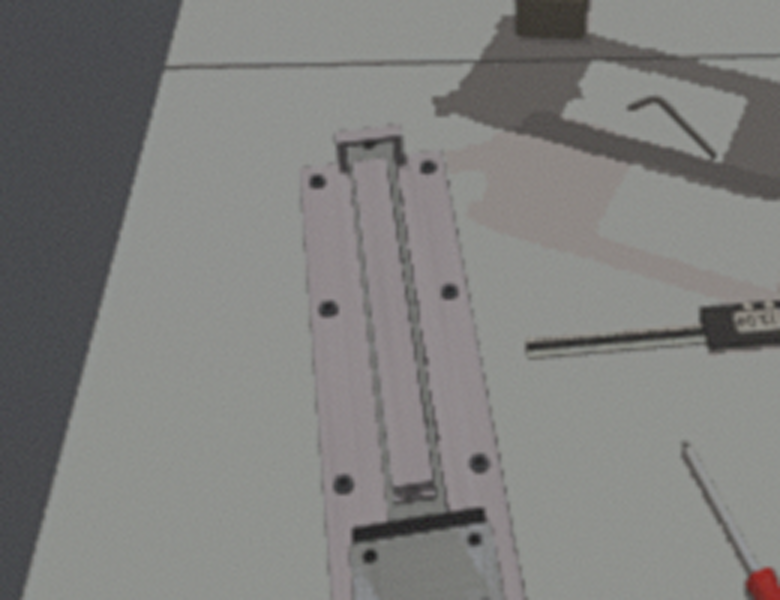

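The bar lies centred on the rail (crop pixels (370,170) to (415,490)). Its top is level along its whole length and the arm is clear, so I'm handing in.

```bash
python3 -c "
from bench import job
print(job.hand_in())"
```

```text
the job is handed in; nothing more can be done
None
```

The left cap was the proud one; I drove it home with about 19–22 N, both ends then pressed without rocking, the straightedge lies flat and free on the rail, and the job is handed in (no verdict was returned).

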